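# Roll the trim strip home on a repaired loudspeaker

### The arm

A 6-joint arm with a two-finger parallel gripper is mounted at the origin on the work surface. World frame = base frame: x ahead of the robot, y to its left, z up, the work surface at z = 0. Lengths are in m, angles in rad, forces in N, time in s.
With the tool pointing down it reaches from about 0.325 to 0.775 m from the base axis. Payload 9.3 kg.
Tool frame: the origin (TCP) lies at the very end of the fingers, on their centre line; the grasp point (between the pads) lies 19 mm behind it (arm.grip_point_offset is the distance from the TCP to the grasp point, in m); z points along the fingers, y is the line along which they close (so a half turn about z gives the same grasp; the last joint's range is limited). The gripper opens to 85 mm and grips with 20 to 120 N. Pads are 22 mm wide; open, the fingers measure 114 mm over their backs; the gripper's body (76 mm by 85 mm) begins 54 mm behind the grasp point. The pads swing forward as they close: fully open they stand 13 mm farther back than shut.
Start: joints at [-1.384, 0.259, 0.021, 1.334, 0, 1.418], TCP at [0.183, -0.519, 0.231] pointing down, gripper open.
Joint ranges: [-3.04, 3.04], [-0.91, 1.82], [-1.04, 1.36], [-1.92, 1.95], [-1.52, 1.45], [-3.14, 3.14]. Speed limits (rad/s): [2.22, 2.22, 2.79, 3.14, 3.14, 3.14].

### API

Orientations are given as [roll, pitch, yaw] about the fixed x, y, z axes, in that order (R = Rz(yaw) Ry(pitch) Rx(roll)).
In Python, from station import state, cams, ticket, arm gives the robot as it stands.
- The arm moves only by the shell command python3 -m inch 'ROWS' [OPENING]. ROWS is JSON, a list of rows, each an object of numbers: "dx", "dy", "dz": the shift along the tool's x, y, z scaled (see below); "rx", "ry", "rz": the turn, a rotation vector about the tool's x, y, z scaled (see below). A call has 1 to 12 rows; each row is the pose to reach, as a shift and turn from the pose commanded when the call began, along the tool's axes at that moment; what a row does not reach only later rows make up. The controller multiplies each number of a shift by 20 cm and each number of a turn by 120 degrees. A row lasts 1/10 s, in which the tool goes at most 50 mm and 8.59 degrees, less where a joint would pass 70% of its speed; a pose out of reach is approached as far as the arm can. A call with a number of a shift or a turn outside -1 to 1 is refused whole. A call with a gripper value outside its range is refused whole. OPENING is the gripper command: -1 is shut, 1 is fully open, values between are in proportion, set as the call begins (- or left out, the last holds). The fingers move at their own pace and stop on an object; the grip force is fixed at half the most. Time passes only in rows, so rows that repeat a pose let the fingers close. It gives the time, the measured TCP pose, the force, the opening and the grip force at its end, in the units of the state.
- state(): the state, without advancing time (a new reading comes with each control period).
- cams.capture(name): name is "side" or "top" or "wrist"; returns a dict with "frame" (400x640x3 uint8, red, green, blue), "fx", "fy", "cx", "cy" (pixels), "origin" and "rotation" of the camera in the world. Camera axes: x right, y down, z forward; pixel columns grow to the right and rows downward; lengths in m; the calibration is good to about 2 mm. A picture is of the moment at which its call begins. There is no depth.
- ticket.hand_in(): hands the job in; it is judged then, once.
The state is a dict: "time": time; "joint_positions": joint angles; "joint_vel": joint speeds; "joint_efforts": joint torques, N m; "ee_pos": TCP position; "ee_rot": TCP orientation; "ft_force": force on the tool from outside, world axes, zero at the start; "wrist_torque": the same for the moment, N m; "opening": finger opening in m; "grasp_force": force on a finger pad.
Only numpy, scipy, OpenCV 4.12 (cv2) and the standard library are available. Lean on these libraries where they do the work, as an engineer would, in place of code of your own. Each camera call takes 0.05 s, during which the arm holds its last target. There are 200 camera calls.

### The job

The trim strip along the edge of the loudspeaker that is away from the robot still stands proud. Take the hand roller from the tool block and roll it firmly along the strip, until the strip is fully home over its whole length; then put the roller back upright in its slot in the block and let go. Touch the loudspeaker with nothing but the roller, keep the roller off the woofer, and leave the other things on the bench where they are.

Things in the scene. Friction and masses are not known exactly. Their poses are not given: they have to be found in the camera images.
- speaker: Loudspeaker, a pale wood box (all sizes in mm) 170 (x) x 280 (y) x 140 high, fixed, on its back with its drivers facing up; origin at the centre of its underside, x away from the robot. A black T-section plastic trim strip (240 long, 16 wide, cap 4 thick) runs along both long edges of its upper face. The one towards the robot is home already; the one on the far side stands proud.
- strip_right (a point): Right-hand (speaker -y) end of the proud strip, on its centre line (9 inside the speaker's far side face, 76 from the speaker's middle), at the height of the strip's top face once home: 144 above the bench. Axes are the speaker's: z up, y along the strip from right to left, x across it. Sizes in mm.
- strip_left (a point): Left-hand (speaker +y) end of the same strip, 240 from strip_right, same height and axes. Sizes in mm.
- handle (a point): Centre of the hand roller's wooden handle (square 24 x 24, rounded, 90 tall). The roller (about 0.3 kg) stands in the tool block, handle up. z points up the handle, x is along the wheel's axle, y is the way it rolls. This point is 113 above the underside of the wheel and 63 above that of the steel guard plate (46 x 66, 4 thick, longer along y) below the handle. Sizes in mm.
- wheel_center (a point): Centre of the roller's rubber wheel: 40 diameter, 26 wide, turning freely on an axle along x in a steel fork 34 wide over its outside. 93 below the handle's centre. Sizes in mm.
- slot (a point): Mouth of the roller's slot in the top face of the tool block, where the parked roller's axis passes. The slot is 48 wide (y), 55 deep, its back wall 21 from here (-x), open to the front (+x). The wheel (40 along y) and fork hang in it and the guard plate rests on the block's top; the wheel's centre is then 30 below this point, the handle's centre 63 above. z up; x, y as the parked roller's.
- block: Wooden tool block 130 (x) x 120 (y) x 60 high, fixed, left or right of the speaker; origin on the bench, 30 from the slot (the slot is at its +x end, 25 from its end face). Three screwdrivers stand in it in a row, 78 from the slot towards -x, up to 152 above the bench. Sizes in mm.
- wheel (a joint): How far the roller's wheel has turned about its axle since the start (rad, either sign); 1 rad is 20 of travel. Sizes in mm.
- woofer: The speaker's woofer (108 diameter, paper cone), delicate; origin at its centre on the speaker's upper face. It lies 76 from the strip's centre line, so that its frame is 22 from that line at the nearest, and along the strip it is 75 from strip_right. Sizes in mm.
- link0 (a joint): Link 0 of the proud strip (ten links of 24 each, scored across behind so that each goes home by itself, numbered from strip_right to strip_left). Its centre is 12 from strip_right. Value: how far it has been pressed down (m), from 0 (4 mm proud) to 0.004 (home). The barbed tongue holds by friction: a link needs about 6 N to move and stays where it is left; the roller may bear on two links at a time.
- link1 (a joint): Link 1 of the proud strip. Its centre is 36 from strip_right. Value: how far it has been pressed down (m), from 0 (4 mm proud) to 0.004 (home).
- link2 (a joint): Link 2 of the proud strip. Its centre is 60 from strip_right. Value: how far it has been pressed down (m), from 0 (4 mm proud) to 0.004 (home).
- link3 (a joint): Link 3 of the proud strip. Its centre is 84 from strip_right. Value: how far it has been pressed down (m), from 0 (4 mm proud) to 0.004 (home).
- link4 (a joint): Link 4 of the proud strip. Its centre is 108 from strip_right. Value: how far it has been pressed down (m), from 0 (4 mm proud) to 0.004 (home).
- link5 (a joint): Link 5 of the proud strip. Its centre is 132 from strip_right. Value: how far it has been pressed down (m), from 0 (4 mm proud) to 0.004 (home).
- link6 (a joint): Link 6 of the proud strip. Its centre is 156 from strip_right. Value: how far it has been pressed down (m), from 0 (4 mm proud) to 0.004 (home).
- link7 (a joint): Link 7 of the proud strip. Its centre is 180 from strip_right. Value: how far it has been pressed down (m), from 0 (4 mm proud) to 0.004 (home).
- link8 (a joint): Link 8 of the proud strip. Its centre is 204 from strip_right. Value: how far it has been pressed down (m), from 0 (4 mm proud) to 0.004 (home).
- link9 (a joint): Link 9 of the proud strip. Its centre is 228 from strip_right. Value: how far it has been pressed down (m), from 0 (4 mm proud) to 0.004 (home).
- meter: Yellow hand multimeter lying flat (bystander; origin at the centre of its underside).
- spool: Metal solder spool standing on end (bystander; origin at the centre of its underside).
- can: Upright spray can, 150 high (bystander; origin at the centre of its underside). Sizes in mm.
- mug: White mug (bystander; origin at the centre of its underside).
- driver: Loose screwdriver lying on the bench (bystander; origin under its middle).
Mind the look-alikes: they are no part of the job. Leave any purple look-alike of the part that bears handle alone.

How it is judged:
On the way:
1. the roller has been rolled along the speaker's strip under pressure: its wheel has turned by more than 4 rad (80 mm of travel) and bears on the speaker with more than 3 N ((value of joint wheel above 4 rad or value of joint wheel below -4 rad) and contact force between roller and speaker above 3 N), for 0.05 s.
At the end, for the whole second after the job is handed in: Every one of the ten links of the strip is home to within 1 mm (pressed by more than 3 mm of 4), and the roller stands at rest in its slot: wheel centre within 12 mm of the slot's centre sideways and at least 25 mm below its mouth, handle upright to within 0.12 rad (value of joint each of link0, link1, link2, link3, link4, link5, link6, link7, link8, link9 above 0.003 m and horizontal distance between wheel_center and slot below 0.012 m and z of wheel_center in the frame of slot below -0.025 m and angle between handle's own z axis and vertical below 0.12 rad and linear speed of roller below 0.02 m/s); the robot touches nothing.
It fails at once if the gripper or arm touches the loudspeaker (the strip is pressed with the roller only) (contact force between any of the fingers, the arm and speaker above 1 N).
It fails at once if the roller touches the woofer (contact force between roller and woofer above 1 N).
It fails at once if a bystander is moved by more than 30 mm (distance of any of meter, spool, can, mug, driver from where it was at the start of the episode above 0.03 m).
It also fails if it takes over 56 s, if anything falls off the work surface, if the arm or the gripper's body presses on something with over 40 N, if the wrist force passes 120 N, or if a joint passes its speed limit or range.

## Working session

There is one attempt and no reset: what is moved stays moved. The work goes in short steps, Python scripts to look and compute and a shell command to move; the robot and the scene stay as the last step left them, time stands still between calls to the robot, and variables do not carry over. Pictures are saved under pics/ and viewed, at most 10 in all, crops included, and the job is handed in when it is done.

```bash
ls; mkdir -p pics; python3 - <<'E'
from station import state, cams, arm
import cv2, json, numpy as np
s=state(); print(s)
for n in ["top","side"]:
    c=cams.capture(n); cv2.imwrite(f"pics/{n}0.png",cv2.cvtColor(c["frame"],cv2.COLOR_RGB2BGR))
    print(n,c["fx"],c["fy"],c["cx"],c["cy"],c["origin"],np.round(c["rotation"],4).tolist())
print(arm.grip_point_offset)
E
```

```text
pics
{'time': 0.0, 'joint_positions': array([-1.38359638e+00,  2.59204017e-01,  2.07267074e-02,  1.33369694e+00,
        3.81400402e-06,  1.41825433e+00]), 'joint_vel': array([ 0.00121697,  0.00093337,  0.00124785,  0.00114374,  0.00159151,
       -0.0017205 ]), 'joint_efforts': array([ 1.98845722e-03, -5.55642414e+01,  3.44523704e+01,  1.36965414e-02,
       -2.28048693e-04, -7.46494834e-06]), 'ee_pos': array([ 0.18325549, -0.51826083,  0.23064595]), 'ee_rot': array([-3.14023131e+00, -2.13146310e-04,  3.39741802e-01]), 'ft_force': array([ 0.36213042, -0.51021066, -0.00868903]), 'wrist_torque': array([ 0.02078633,  0.01255406, -0.00688576]), 'grasp_force': 0.0, 'opening': 0.08551902774026435}
top 494.7477283533788 494.7477283533788 325.6828762626454 201.80655525262242 [0.34199966 0.09719234 1.72888027] [-3.0828, -0.0156, -1.5779]
side 370.2547804588016 370.2547804588016 322.40394874546956 194.2802175238753 [0.34221585 1.07264616 1.15269939] [-2.3747, -0.0092, -3.0222]
0.0187
```

View pics/top0.png

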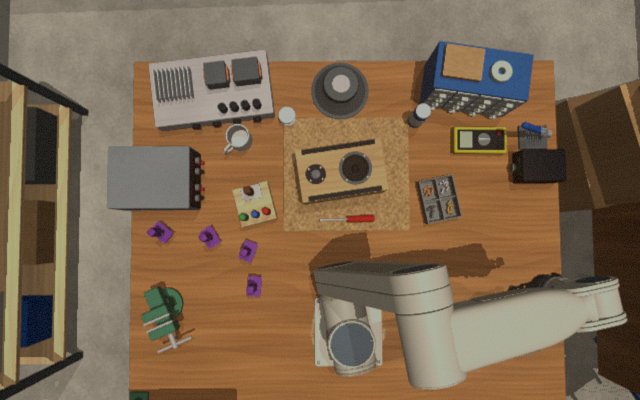

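View pics/side0.png

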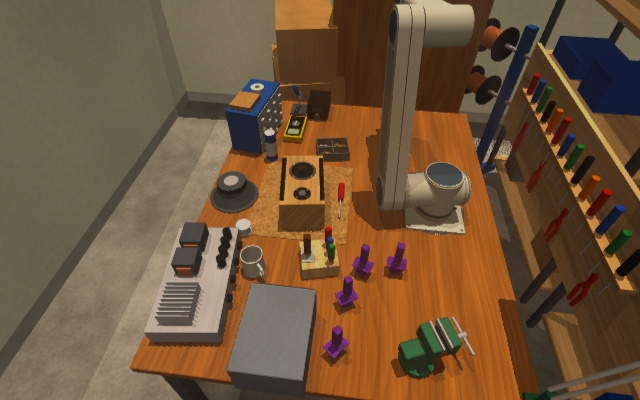

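The top view shows the speaker near (342,170) and the block near (254,204), with the handle at about (249,189) and the screwdrivers at about (243–268,212). The side view shows the handle near (307,245) and the purple look-alikes beside the block. Next I'll zoom in on both.

```bash
cat > h.py <<'E'
import numpy as np, cv2
from scipy.spatial.transform import Rotation as R
from station import state, cams
def rot(r):
    r=np.asarray(r); return r if r.shape==(3,3) else R.from_euler('xyz',r).as_matrix()
def ray(c,uv):
    d=rot(c["rotation"])@np.array([(uv[0]-c["cx"])/c["fx"],(uv[1]-c["cy"])/c["fy"],1.]); return np.array(c["origin"]),d
def onz(c,uv,z):
    o,d=ray(c,uv); return o+d*(z-o[2])/d[2]
def proj(c,p):
    q=rot(c["rotation"]).T@(np.asarray(p)-c["origin"]); return np.array([c["fx"]*q[0]/q[2]+c["cx"],c["fy"]*q[1]/q[2]+c["cy"]])
def tri(c1,u1,c2,u2):
    o1,d1=ray(c1,u1);o2,d2=ray(c2,u2)
    t=np.linalg.lstsq(np.c_[d1,-d2],o2-o1,rcond=None)[0]; a=o1+d1*t[0];b=o2+d2*t[1]; return (a+b)/2,np.linalg.norm(a-b)
def save(n,img): cv2.imwrite(f"pics/{n}.png",cv2.cvtColor(np.ascontiguousarray(img),cv2.COLOR_RGB2BGR))
E
python3 - <<'E'
from h import *
t=cv2.imread("pics/top0.png")[...,::-1];s=cv2.imread("pics/side0.png")[...,::-1]
a=cv2.resize(t[125:235,225:395],None,fx=4,fy=4,interpolation=cv2.INTER_CUBIC)
save("zt",a)
c=cams.capture("top"); hsv=cv2.cvtColor(c["frame"],cv2.COLOR_RGB2HSV)
# dark strips within the speaker
g=c["frame"].max(2); m=np.zeros_like(g); m[135:205,290:395]=(g[135:205,290:395]<60)
n,l,st,ce=cv2.connectedComponentsWithStats(m)
for i in range(1,n):
    if st[i,4]>40:
        ys,xs=np.where(l==i); r=cv2.minAreaRect(np.c_[xs,ys].astype(np.float32)); print(st[i],r); 
        b=cv2.boxPoints(r); print([np.round(onz(c,p,.146),4)[:2].tolist() for p in b])
E
```

```text
[302 140  72  14 197] ((337.57110595703125, 146.4674530029297), (2.8154144287109375, 71.99724578857422), 81.34745788574219)
[[0.6011, 0.1477], [0.6353, -0.0825], [0.6262, -0.0837], [0.592, 0.1464]]
[342 155  27  26 534] ((355.0, 167.5), (25.0, 26.0), 90.0)
[[0.5858, 0.0181], [0.5854, -0.0658], [0.5044, -0.0648], [0.5049, 0.0189]]
[306 165  19  18 133] ((315.2926940917969, 173.63414001464844), (16.554420471191406, 17.179113388061523), 38.65980911254883)
[[0.5211, 0.1426], [0.5643, 0.1079], [0.5307, 0.0665], [0.4875, 0.1013]]
[310 187  71  13 189] ((345.0608215332031, 193.3905792236328), (3.645052194595337, 71.01263427734375), 81.15818786621094)
[[0.4505, 0.123], [0.4844, -0.1028], [0.4727, -0.1045], [0.439, 0.1213]]
```

View pics/zt.png

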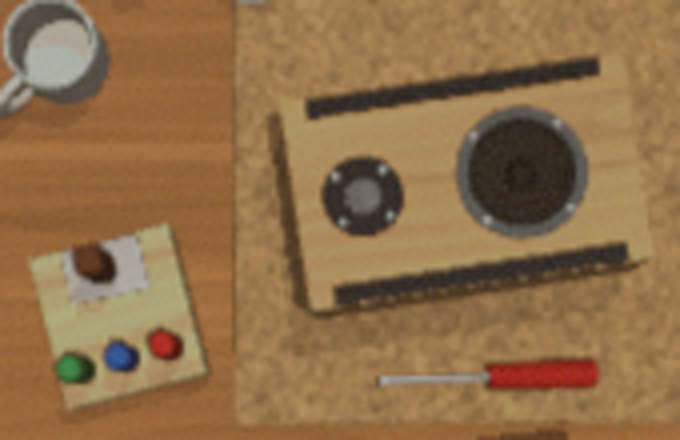

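The zoom shows the handle top at about (95,262) in the zoomed crop and the grey guard plate spanning (62–148, 235–302). The block corners are (30,262), (168,222), (208,375) and (68,410). The speaker's yaw is about 8.5° and the block's about 15°. Next I'll measure the block and the move to it.

```bash
cat >> h.py <<'E'
def go(p,yaw,cur=None):
    """tool-axis shift/turn numbers from the measured pose to (p, tool down, yaw)"""
    s=state(); A=R.from_euler('xyz',s["ee_rot"]); B=R.from_euler('xyz',[np.pi,0,yaw])
    print("shift",np.round(A.inv().apply(np.asarray(p)-s["ee_pos"])/.2,4),"turn",np.round((A.inv()*B).as_rotvec()/np.radians(120),4))
E
python3 - <<'E'
from h import *
c=cams.capture("top"); f=c["frame"]; 
# block corners (zoom picture): refine via light-yellow mask
hsv=cv2.cvtColor(f,cv2.COLOR_RGB2HSV); print(hsv[205,240],hsv[200,262],hsv[195,225],hsv[160,328], f[192,255])
sub=np.zeros(f.shape[:2],np.uint8); sub[175:232,225:282]=1
m=((hsv[...,0]>=16)&(hsv[...,2]>165)).astype(np.uint8)*sub
m=cv2.morphologyEx(m,cv2.MORPH_OPEN,np.ones((2,2)));n,l,st,ce=cv2.connectedComponentsWithStats(m)
i=1+st[1:,4].argmax(); ys,xs=np.where(l==i); r=cv2.minAreaRect(np.c_[xs,ys].astype(np.float32)); print(st[i],r)
for q in (cv2.boxPoints(r), np.array([[30,262],[168,222],[208,375],[68,410]])/4+[225-.375,125-.375]):
    P=np.array([onz(c,p,.06)[:2] for p in q]); print(np.round(P,4).tolist(),P.mean(0),[np.round(np.linalg.norm(P[k]-P[k-1]),4) for k in range(4)])
    for k in range(4): d=P[k]-P[k-1]; print(np.degrees(np.arctan2(d[1],d[0])))
print("handle top",onz(c,np.array([95,262])/4+[225,125]-.375,.168))
for z in ((337.57,146.47),(345.06,193.39)): print(onz(c,z,.146))
print("woofer",onz(c,(355,167.5),.14))
go([.45,-.25,.33],.25); go([.44,.29,.30],.25)
E
```

```text
[ 28  75 173] [ 25  83 173] [ 14 157 158] [ 18 114 172] [172 163 153]
[234 183  43  37 682] ((254.58673095703125, 204.47750854492188), (37.357505798339844, 35.17055130004883), 75.46554565429688)
[[0.4791, 0.3834], [0.5084, 0.2687], [0.3859, 0.2372], [0.357, 0.3515]] [0.43260086 0.31017824] [np.float64(0.1262), np.float64(0.1183), np.float64(0.1264), np.float64(0.1179)]
14.639901763974326
-75.68282569026267
-165.57404663340094
104.18732712805826
[[0.4814, 0.3859], [0.5147, 0.2697], [0.3851, 0.2361], [0.3565, 0.3536]] [0.43444276 0.31131219] [np.float64(0.129), np.float64(0.1209), np.float64(0.1338), np.float64(0.1209)]
14.510210870377644
-74.03320441899065
-165.45913223595255
103.68624697329734
handle top [0.47211386 0.31605324 0.168     ]
[0.61362865 0.03220192 0.146     ]
[0.4616321  0.00943672 0.146     ]
woofer [ 0.54583923 -0.02385056  0.14      ]
shift [ 1.7047 -0.8212 -0.4947] turn [-0.0004 -0.      0.0429]
shift [ 2.5574 -3.3834 -0.3425] turn [-0.0004 -0.      0.0429]
```

Block yaw is about 14.5°. The slot, 40 mm from the block's middle, comes out at about (0.472, 0.319), which agrees with the handle top ray. Joint 6's range means the tool yaw has to be block yaw + π, so I'll swing round in steps at a safe height.

```bash
python3 -m inch '[{"dx":0.9,"dy":-0.3,"dz":-0.5,"rz":-0.45},{"dx":0.9,"dy":-0.3,"dz":-0.5,"rz":-0.45},{"dx":0.9,"dy":-0.3,"dz":-0.5,"rz":-0.45},{"dx":0.9,"dy":-0.3,"dz":-0.5,"rz":-0.45},{"dx":0.9,"dy":-0.3,"dz":-0.5,"rz":-0.45},{"dx":0.9,"dy":-0.3,"dz":-0.5,"rz":-0.45},{"dx":0.9,"dy":-0.3,"dz":-0.5,"rz":-0.45}]' 1
python3 -c "
from h import *
go([.44,-.2,.33],1.9);go([.46,.3,.3],3.39)"
```

```text
shift [ 1.7409 -1.0736 -0.4945] turn [-3.000e-04 -3.000e-04 -7.449e-01]
shift [ 2.6684 -3.3972 -0.3425] turn [ 1.0000e-04 -6.0000e-04 -1.4564e+00]$[0]: bad value
```

```bash
python3 -m inch '[{"dx":0.9,"dy":-0.3,"dz":-0.5,"rx":0,"ry":0,"rz":-0.45},{"dx":0.9,"dy":-0.3,"dz":-0.5,"rx":0,"ry":0,"rz":-0.45},{"dx":0.9,"dy":-0.3,"dz":-0.5,"rx":0,"ry":0,"rz":-0.45},{"dx":0.9,"dy":-0.3,"dz":-0.5,"rx":0,"ry":0,"rz":-0.45},{"dx":0.9,"dy":-0.3,"dz":-0.5,"rx":0,"ry":0,"rz":-0.45},{"dx":0.9,"dy":-0.3,"dz":-0.5,"rx":0,"ry":0,"rz":-0.45},{"dx":0.9,"dy":-0.3,"dz":-0.5,"rx":0,"ry":0,"rz":-0.45}]' 1
python3 -c "
from h import *
go([.44,-.2,.33],1.9);go([.46,.3,.3],3.39)"
```

```text
time: 0.9
ee_pos: [0.3337, -0.4014, 0.3315]
ee_rot: [3.141, 0.0, 1.289]
ft_force: [0.6, 0.1, -0.3]
opening: 0.0854
grasp_force: 0.0
shift [1.1151 0.2308 0.0073] turn [ 1.000e-04  2.000e-04 -2.915e-01]
shift [ 3.5446 -0.3674  0.1564] turn [-1.000e-04  3.000e-04 -1.003e+00]
```

```bash
python3 -m inch '[{"dx":1,"dy":0.2,"dz":0,"rx":0,"ry":0,"rz":-0.3},{"dx":1,"dy":0.2,"dz":0,"rx":0,"ry":0,"rz":-0.3},{"dx":1,"dy":0.2,"dz":0,"rx":0,"ry":0,"rz":-0.3},{"dx":1,"dy":0.2,"dz":0,"rx":0,"ry":0,"rz":-0.3},{"dx":1,"dy":0.2,"dz":0,"rx":0,"ry":0,"rz":-0.3}]'
python3 -c "
from h import *
go([.46,-.01,.33],2.5);go([.46,.3,.3],3.39)"
```

```text
time: 1.4
ee_pos: [0.4298, -0.2172, 0.3317]
ee_rot: [3.14, -0.0, 1.921]
ft_force: [0.2, -0.1, -0.7]
opening: 0.0853
grasp_force: 0.0
shift [0.9215 0.4974 0.0093] turn [ 0.0006 -0.     -0.2765]
shift [2.3775 1.0289 0.1604] turn [ 6.000e-04  3.000e-04 -7.014e-01]
```

```bash
python3 -m inch '[{"dx":1,"dy":0.5,"dz":0,"rx":0,"ry":0,"rz":-0.35},{"dx":1,"dy":0.5,"dz":0,"rx":0,"ry":0,"rz":-0.35},{"dx":1,"dy":0.5,"dz":0,"rx":0,"ry":0,"rz":-0.35},{"dx":1,"dy":0.5,"dz":0,"rx":0,"ry":0,"rz":-0.35},{"dx":1,"dy":0.5,"dz":0,"rx":0,"ry":0,"rz":-0.35}]'
python3 -c "
from h import *
go([.44,.15,.33],3.2);go([.45,.29,.29],3.395)"
```

```text
time: 1.9
ee_pos: [0.4557, 0.003, 0.3314]
ee_rot: [3.141, 0.0, 2.651]
ft_force: [-0.1, -0.3, -0.3]
opening: 0.0853
grasp_force: 0.0
shift [0.4154 0.6114 0.0074] turn [ 3.000e-04  1.000e-04 -2.621e-01]
shift [0.7011 1.2523 0.2078] turn [ 2.000e-04  1.000e-04 -3.552e-01]
```

```bash
python3 -m inch '[{"dx":0.6,"dy":1,"dz":0.1,"rx":0,"ry":0,"rz":-0.355},{"dx":0.6,"dy":1,"dz":0.1,"rx":0,"ry":0,"rz":-0.355},{"dx":0.6,"dy":1,"dz":0.1,"rx":0,"ry":0,"rz":-0.355},{"dx":0.6,"dy":1,"dz":0.1,"rx":0,"ry":0,"rz":-0.355},{"dx":0.6,"dy":1,"dz":0.1,"rx":0,"ry":0,"rz":-0.355},{"dx":0.6,"dy":1,"dz":0.1,"rx":0,"ry":0,"rz":-0.355}]'
python3 - <<'E'
from h import *
import pickle
c=cams.capture("wrist"); pickle.dump(c,open("w1.pkl","wb")); save("w1",c["frame"])
print(c["origin"],rot(c["rotation"]).round(3).tolist(), [c[k] for k in("fx","cx","cy")])
print("slot",proj(c,[.472,.319,.06]),"handle top",proj(c,[.472,.319,.168]))
go([.472,.319,.25],3.395)
E
```

```text
time: 2.5
ee_pos: [0.4455, 0.2363, 0.3103]
ee_rot: [3.141, -0.001, -2.888]
ft_force: [-0.0, -0.9, 0.1]
opening: 0.0853
grasp_force: 0.0
[0.36752034 0.21637394 0.45207937] [[-0.251, 0.92, 0.301], [0.968, 0.238, 0.078], [0.0, 0.311, -0.951]] [281.3245464211382, 318.12936931260333, 196.76128909018607]
slot [368.01778403 195.94579859] handle top [384.58684899 226.17281792]
shift [-0.2314  0.3767  0.3027] turn [-0.0001 -0.0006 -0.0024]
```

View pics/w1.png

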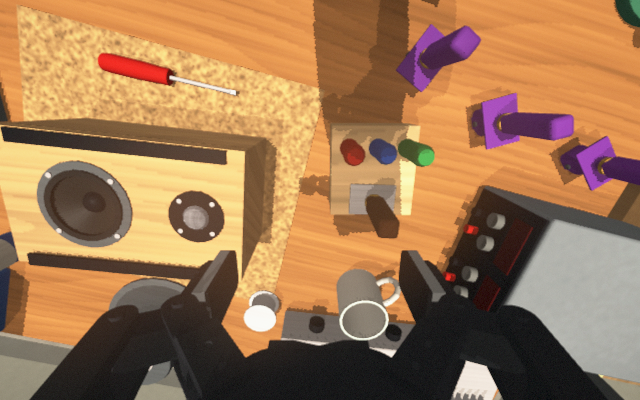

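The wrist view shows the parked roller's handle top at (383,226), against a predicted (384.6,226.2). The block's edges are parallel to the image rows, so the alignment is good. I'll descend and grip.

```bash
python3 -m inch '[{"dx":-0.23,"dy":0.377,"dz":0.2,"rx":0,"ry":0,"rz":-0.002},{"dx":-0.23,"dy":0.377,"dz":0.2,"rx":0,"ry":0,"rz":-0.002},{"dx":-0.23,"dy":0.377,"dz":0.3,"rx":0,"ry":0,"rz":-0.002},{"dx":-0.23,"dy":0.377,"dz":0.5,"rx":0,"ry":0,"rz":-0.002},{"dx":-0.23,"dy":0.377,"dz":0.7,"rx":0,"ry":0,"rz":-0.002},{"dx":-0.23,"dy":0.377,"dz":0.9,"rx":0,"ry":0,"rz":-0.002},{"dx":-0.23,"dy":0.377,"dz":1,"rx":0,"ry":0,"rz":-0.002},{"dx":-0.23,"dy":0.377,"dz":1,"rx":0,"ry":0,"rz":-0.002}]' 1
python3 -m inch '[{"dx":0,"dy":0,"dz":0,"rx":0,"ry":0,"rz":0},{"dx":0,"dy":0,"dz":0,"rx":0,"ry":0,"rz":0},{"dx":0,"dy":0,"dz":0,"rx":0,"ry":0,"rz":0},{"dx":0,"dy":0,"dz":0,"rx":0,"ry":0,"rz":0},{"dx":0,"dy":0,"dz":0,"rx":0,"ry":0,"rz":0},{"dx":0,"dy":0,"dz":0,"rx":0,"ry":0,"rz":0},{"dx":0,"dy":0,"dz":0,"rx":0,"ry":0,"rz":0},{"dx":0,"dy":0,"dz":0,"rx":0,"ry":0,"rz":0}]' -1
python3 - <<'E'
from h import *
c=cams.capture("wrist"); save("w2",c["frame"])
E
```

```text
time: 3.35
ee_pos: [0.4714, 0.3154, 0.1086]
ee_rot: [-3.14, -0.005, -2.895]
ft_force: [-0.2, -0.2, 1.2]
opening: 0.0856
grasp_force: 0.0
time: 4.15
ee_pos: [0.4726, 0.3185, 0.1124]
ee_rot: [3.14, 0.002, -2.891]
ft_force: [-1.7, 4.3, 7.1]
opening: 0.0238
grasp_force: 58.9
```

View pics/w2.png

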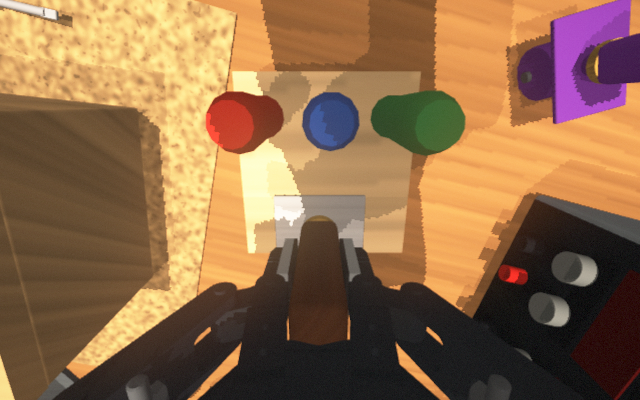

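The handle is gripped: opening 23.8 mm, grip force 59 N. I'll lift straight up and then work out the move to above the strip's left end.

```bash
python3 -m inch '[{"dx":0,"dy":0,"dz":-0.1,"rx":0,"ry":0,"rz":0},{"dx":0,"dy":0,"dz":-0.25,"rx":0,"ry":0,"rz":0},{"dx":0,"dy":0,"dz":-0.45,"rx":0,"ry":0,"rz":0},{"dx":0,"dy":0,"dz":-0.65,"rx":0,"ry":0,"rz":0},{"dx":0,"dy":0,"dz":-0.9,"rx":0,"ry":0,"rz":0},{"dx":0,"dy":0,"dz":-0.9,"rx":0,"ry":0,"rz":0}]'
python3 - <<'E'
from h import *
yaw=np.radians(8.53); ex=np.array([np.cos(yaw),np.sin(yaw)]); ey=np.array([-ex[1],ex[0]])
C=np.array([.6128,.0320]); L=C+.112*ey; print("start",L)
go([*L,.27],yaw-np.pi)
E
```

```text
time: 4.8
ee_pos: [0.4736, 0.3181, 0.2976]
ee_rot: [3.14, 0.009, -2.892]
ft_force: [1.2, -0.2, -3.4]
opening: 0.0234
grasp_force: 59.7
start [0.59618735 0.14276109]
shift [-0.3756 -1.0012  0.1404] turn [0.0008 0.0044 0.0482]
```

```bash
python3 -m inch '[{"dx":-0.376,"dy":-1,"dz":0,"rx":0,"ry":0,"rz":0.048},{"dx":-0.376,"dy":-1,"dz":0,"rx":0,"ry":0,"rz":0.048},{"dx":-0.376,"dy":-1,"dz":0,"rx":0,"ry":0,"rz":0.048},{"dx":-0.376,"dy":-1,"dz":0,"rx":0,"ry":0,"rz":0.048},{"dx":-0.376,"dy":-1,"dz":0,"rx":0,"ry":0,"rz":0.048},{"dx":-0.376,"dy":-1,"dz":0.1,"rx":0,"ry":0,"rz":0.048},{"dx":-0.376,"dy":-1,"dz":0.14,"rx":0,"ry":0,"rz":0.048}]'
python3 - <<'E'
from h import *
import pickle
t=cams.capture("top"); s=cams.capture("side"); pickle.dump((t,s),open("ts.pkl","wb"))
st=state(); print(st["ee_pos"],st["ee_rot"])
yaw=np.radians(8.53); ex=np.array([np.cos(yaw),np.sin(yaw)]); ey=np.array([-ex[1],ex[0]]); C=np.array([.6128,.0320])
for n,k in (("L",.12),("R",-.12)): p=C+k*ey; print(n,proj(s,[*p,.148]),proj(t,[*p,.148]))
w=[*st["ee_pos"][:2],st["ee_pos"][2]-.0824]; print("wheel",proj(s,w))
u,v=proj(s,w).astype(int); x0,y0=u-60,v-60
save("s2",cv2.resize(s["frame"][y0:y0+120,x0:x0+130],None,fx=5,fy=5,interpolation=cv2.INTER_CUBIC)); print(x0,y0)
E
```

```text
time: 5.5
ee_pos: [0.5941, 0.1417, 0.2607]
ee_rot: [-3.142, -0.004, -2.994]
ft_force: [0.9, 0.8, -3.8]
opening: 0.0234
grasp_force: 60.4
[0.5935415  0.14260956 0.26144717] [ 3.14149253 -0.00375657 -2.99207312]
L [282.01251661 198.42654372] [300.84461365 152.26678213]
R [284.66868172 156.57366953] [374.3385904  140.99190983]
wheel [282.24383826 191.09093078]
222 131
```

View pics/s2.png

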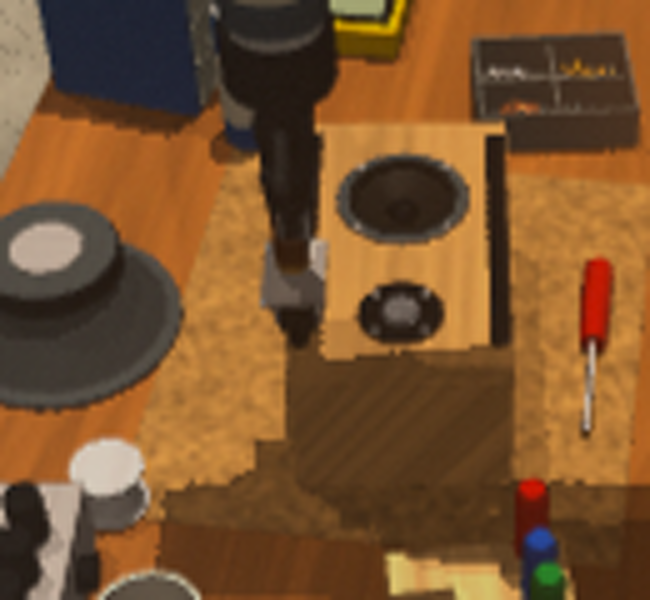

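The side crop shows the wheel (centre about x=297) above the far strip, whose line runs at about x=298, so it is centred to within 1–2 mm. I'll press down gently.

```bash
python3 -m inch '[{"dx":-0.008,"dy":0,"dz":0.04,"rx":0,"ry":0,"rz":0},{"dx":-0.008,"dy":0,"dz":0.06,"rx":0,"ry":0,"rz":0},{"dx":-0.008,"dy":0,"dz":0.075,"rx":0,"ry":0,"rz":0},{"dx":-0.008,"dy":0,"dz":0.075,"rx":0,"ry":0,"rz":0}]'
python3 -m inch '[{"dx":0,"dy":0,"dz":0.015,"rx":0,"ry":0,"rz":0},{"dx":0,"dy":0,"dz":0.03,"rx":0,"ry":0,"rz":0},{"dx":0,"dy":0,"dz":0.03,"rx":0,"ry":0,"rz":0}]'
```

```text
time: 6.0
ee_pos: [0.596, 0.1429, 0.2485]
ee_rot: [-3.142, 0.0, -2.992]
ft_force: [0.3, -0.2, -3.7]
opening: 0.0233
grasp_force: 60.7
time: 6.3
ee_pos: [0.5968, 0.1428, 0.2456]
ee_rot: [-3.141, 0.006, -2.992]
ft_force: [-3.4, -0.4, 18.1]
opening: 0.0234
grasp_force: 63.2
```

Force went from −3.7 to +18 N with the wheel's underside at about 0.143, so link 9 is home. Next I'll roll right along the strip.

```bash
python3 -m inch '[{"dx":0,"dy":-0.04,"dz":0.005,"rx":0,"ry":0,"rz":0},{"dx":0,"dy":-0.08,"dz":0.005,"rx":0,"ry":0,"rz":0},{"dx":0,"dy":-0.12,"dz":0.005,"rx":0,"ry":0,"rz":0},{"dx":0,"dy":-0.16,"dz":0.005,"rx":0,"ry":0,"rz":0}]'
python3 - <<'E'
from h import *
p=state()["ee_pos"][:2]-[.6128,.0320]; y=np.radians(8.53); print("across",p@[np.cos(y),np.sin(y)],"along",p@[-np.sin(y),np.cos(y)])
E
```

```text
time: 6.7
ee_pos: [0.6017, 0.1116, 0.2456]
ee_rot: [3.14, 0.007, -2.992]
ft_force: [-6.0, 4.8, 24.7]
opening: 0.0233
grasp_force: 64.2
across 0.0008229926386683352 along 0.0804000771632424
```

```bash
python3 -m inch '[{"dx":0,"dy":-0.04,"dz":0,"rx":0,"ry":0,"rz":0},{"dx":0,"dy":-0.08,"dz":0,"rx":0,"ry":0,"rz":0},{"dx":0,"dy":-0.12,"dz":0,"rx":0,"ry":0,"rz":0},{"dx":0,"dy":-0.16,"dz":0,"rx":0,"ry":0,"rz":0},{"dx":0,"dy":-0.2,"dz":0,"rx":0,"ry":0,"rz":0},{"dx":0,"dy":-0.24,"dz":0,"rx":0,"ry":0,"rz":0},{"dx":0,"dy":-0.28,"dz":0,"rx":0,"ry":0,"rz":0},{"dx":0,"dy":-0.32,"dz":0,"rx":0,"ry":0,"rz":0},{"dx":0,"dy":-0.36,"dz":0,"rx":0,"ry":0,"rz":0},{"dx":0,"dy":-0.4,"dz":0,"rx":0,"ry":0,"rz":0}]'
python3 - <<'E'
from h import *
p=state()["ee_pos"][:2]-[.6128,.0320]; y=np.radians(8.53); print("across",p@[np.cos(y),np.sin(y)],"along",p@[-np.sin(y),np.cos(y)])
E
```

```text
time: 7.7
ee_pos: [0.6138, 0.0321, 0.2455]
ee_rot: [-3.141, 0.007, -2.992]
ft_force: [-3.0, 0.7, 24.0]
opening: 0.0234
grasp_force: 64.0
across 0.0009691449682416201 along -2.467130673999413e-05
```

Height and force are steady. I'll continue to the right-hand end, about 112 mm further.

```bash
python3 -m inch '[{"dx":0,"dy":-0.05,"dz":0,"rx":0,"ry":0,"rz":0},{"dx":0,"dy":-0.1,"dz":0,"rx":0,"ry":0,"rz":0},{"dx":0,"dy":-0.15,"dz":0,"rx":0,"ry":0,"rz":0},{"dx":0,"dy":-0.2,"dz":0,"rx":0,"ry":0,"rz":0},{"dx":0,"dy":-0.25,"dz":0,"rx":0,"ry":0,"rz":0},{"dx":0,"dy":-0.3,"dz":0,"rx":0,"ry":0,"rz":0},{"dx":0,"dy":-0.35,"dz":0,"rx":0,"ry":0,"rz":0},{"dx":0,"dy":-0.4,"dz":0,"rx":0,"ry":0,"rz":0},{"dx":0,"dy":-0.45,"dz":0,"rx":0,"ry":0,"rz":0},{"dx":0,"dy":-0.5,"dz":0,"rx":0,"ry":0,"rz":0},{"dx":0,"dy":-0.55,"dz":0,"rx":0,"ry":0,"rz":0},{"dx":0,"dy":-0.55,"dz":0,"rx":0,"ry":0,"rz":0}]'
python3 - <<'E'
from h import *
p=state()["ee_pos"][:2]-[.6128,.0320]; y=np.radians(8.53); print("across",p@[np.cos(y),np.sin(y)],"along",p@[-np.sin(y),np.cos(y)])
E
```

```text
time: 8.9
ee_pos: [0.6305, -0.0785, 0.2455]
ee_rot: [-3.138, 0.007, -2.994]
ft_force: [-1.9, -0.8, 22.6]
opening: 0.0233
grasp_force: 63.8
across 0.001158255729798491 along -0.11193756386005989
```

```bash
python3 -m inch '[{"dx":0,"dy":-0.02,"dz":0.005,"rx":0,"ry":0,"rz":0},{"dx":0,"dy":0.05,"dz":0.005,"rx":0,"ry":0,"rz":0},{"dx":0,"dy":0.1,"dz":0.005,"rx":0,"ry":0,"rz":0},{"dx":0,"dy":0.15,"dz":0.005,"rx":0,"ry":0,"rz":0},{"dx":0,"dy":0.2,"dz":0.005,"rx":0,"ry":0,"rz":0},{"dx":0,"dy":0.25,"dz":0.005,"rx":0,"ry":0,"rz":0},{"dx":0,"dy":0.3,"dz":0.005,"rx":0,"ry":0,"rz":0},{"dx":0,"dy":0.35,"dz":0.005,"rx":0,"ry":0,"rz":0},{"dx":0,"dy":0.4,"dz":0.005,"rx":0,"ry":0,"rz":0},{"dx":0,"dy":0.45,"dz":0.005,"rx":0,"ry":0,"rz":0},{"dx":0,"dy":0.5,"dz":0.005,"rx":0,"ry":0,"rz":0},{"dx":0,"dy":0.55,"dz":0.005,"rx":0,"ry":0,"rz":0}]'
python3 -m inch '[{"dx":0,"dy":0.05,"dz":0,"rx":0,"ry":0,"rz":0},{"dx":0,"dy":0.1,"dz":0,"rx":0,"ry":0,"rz":0},{"dx":0,"dy":0.15,"dz":0,"rx":0,"ry":0,"rz":0},{"dx":0,"dy":0.2,"dz":0,"rx":0,"ry":0,"rz":0},{"dx":0,"dy":0.25,"dz":0,"rx":0,"ry":0,"rz":0},{"dx":0,"dy":0.3,"dz":0,"rx":0,"ry":0,"rz":0},{"dx":0,"dy":0.35,"dz":0,"rx":0,"ry":0,"rz":0},{"dx":0,"dy":0.4,"dz":0,"rx":0,"ry":0,"rz":0},{"dx":0,"dy":0.45,"dz":0,"rx":0,"ry":0,"rz":0},{"dx":0,"dy":0.5,"dz":0,"rx":0,"ry":0,"rz":0},{"dx":0,"dy":0.55,"dz":0,"rx":0,"ry":0,"rz":0},{"dx":0,"dy":0.575,"dz":0,"rx":0,"ry":0,"rz":0}]'
python3 - <<'E'
from h import *
p=state()["ee_pos"][:2]-[.6128,.0320]; y=np.radians(8.53); print("across",p@[np.cos(y),np.sin(y)],"along",p@[-np.sin(y),np.cos(y)])
E
```

```text
time: 10.1
ee_pos: [0.6143, 0.0314, 0.2453]
ee_rot: [-3.138, 0.009, -2.993]
ft_force: [-2.7, -4.0, 28.8]
opening: 0.023
grasp_force: 64.7
time: 11.3
ee_pos: [0.5971, 0.146, 0.2453]
ee_rot: [-3.14, 0.009, -2.992]
ft_force: [-3.5, -2.6, 28.1]
opening: 0.0235
grasp_force: 64.4
across 0.001428942266484344 along 0.11509063135604317
```

```bash
python3 -m inch '[{"dx":0,"dy":0,"dz":-0.1,"rx":0,"ry":0,"rz":0},{"dx":0,"dy":0,"dz":-0.3,"rx":0,"ry":0,"rz":0},{"dx":0,"dy":0,"dz":-0.3,"rx":0,"ry":0,"rz":0},{"dx":0,"dy":0,"dz":-0.3,"rx":0,"ry":0,"rz":0}]'
python3 - <<'E'
from h import *
go([.4728,.3185,.2976],-2.891)
t=cams.capture("top"); s=cams.capture("side"); a=t["frame"][130:210,290:395]; save("chk",cv2.resize(a,None,fx=6,fy=6,interpolation=cv2.INTER_CUBIC))
E
```

```text
time: 11.7
ee_pos: [0.596, 0.1456, 0.3005]
ee_rot: [-3.141, 0.001, -2.992]
ft_force: [0.6, 0.7, -4.7]
opening: 0.0227
grasp_force: 60.7
shift [0.4808 0.9465 0.0135] turn [-0.0001  0.0006 -0.0484]
```

```bash
python3 -m inch '[{"dx":0.481,"dy":0.946,"dz":0,"rx":0,"ry":0,"rz":-0.048},{"dx":0.481,"dy":0.946,"dz":0,"rx":0,"ry":0,"rz":-0.048},{"dx":0.481,"dy":0.946,"dz":0,"rx":0,"ry":0,"rz":-0.048},{"dx":0.481,"dy":0.946,"dz":0,"rx":0,"ry":0,"rz":-0.048},{"dx":0.481,"dy":0.946,"dz":0,"rx":0,"ry":0,"rz":-0.048},{"dx":0.481,"dy":0.946,"dz":0,"rx":0,"ry":0,"rz":-0.048},{"dx":0.481,"dy":0.946,"dz":0,"rx":0,"ry":0,"rz":-0.048}]'
python3 - <<'E'
from h import *
go([.4730,.3185,.2],-2.891); print(state()["ee_rot"],state()["ee_pos"])
t=cams.capture("top"); a=t["frame"][130:210,290:395]; save("chk",cv2.resize(a,None,fx=6,fy=6,interpolation=cv2.INTER_CUBIC))
w=cams.capture("wrist"); save("w3",w["frame"])
E
```

```text
time: 12.5
ee_pos: [0.4726, 0.318, 0.2993]
ee_rot: [-3.141, -0.001, -2.891]
ft_force: [-0.6, 0.8, -3.9]
opening: 0.023
grasp_force: 61.1
shift [-0.0034  0.0022  0.4966] turn [-0.0004 -0.0006 -0.0002]
[-3.14082623e+00 -1.35117447e-03 -2.89141454e+00] [0.47256645 0.31802145 0.29931362]
```

View pics/w3.png

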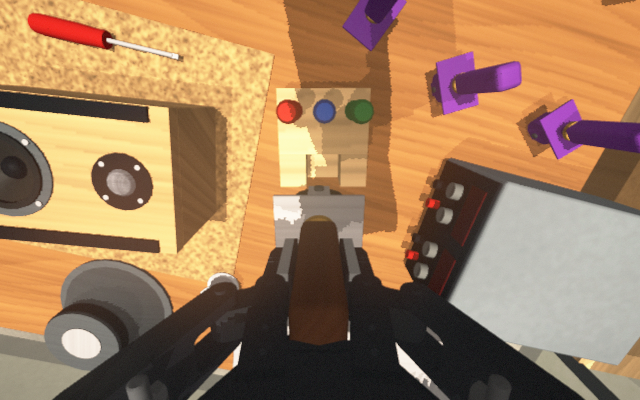

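The wrist view shows the guard plate at (274–364, from row 195), the same place in the hand as when it was gripped, so there has been no slip. The slot lies straight below, at about (323,168). I'll lower in two steps.

```bash
python3 -m inch '[{"dx":-0.002,"dy":0.002,"dz":0.2,"rx":0,"ry":0,"rz":0},{"dx":-0.002,"dy":0.002,"dz":0.4,"rx":0,"ry":0,"rz":0},{"dx":-0.002,"dy":0.002,"dz":0.54,"rx":0,"ry":0,"rz":0},{"dx":-0.002,"dy":0.002,"dz":0.54,"rx":0,"ry":0,"rz":0},{"dx":-0.002,"dy":0.002,"dz":0.54,"rx":0,"ry":0,"rz":0}]'
python3 - <<'E'
from h import *
go([.4726,.3185,.1125],-2.891)
w=cams.capture("wrist"); print(proj(w,[.4726,.3185,.06])); save("w4",w["frame"])
E
```

```text
time: 13.1
ee_pos: [0.4735, 0.3181, 0.1928]
ee_rot: [-3.141, -0.0, -2.893]
ft_force: [-0.3, -0.7, -3.6]
opening: 0.0232
grasp_force: 60.9
shift [0.0039 0.0032 0.4016] turn [-0.0001 -0.0002 -0.0011]
[318.50441218 187.21022974]
```

View pics/w4.png

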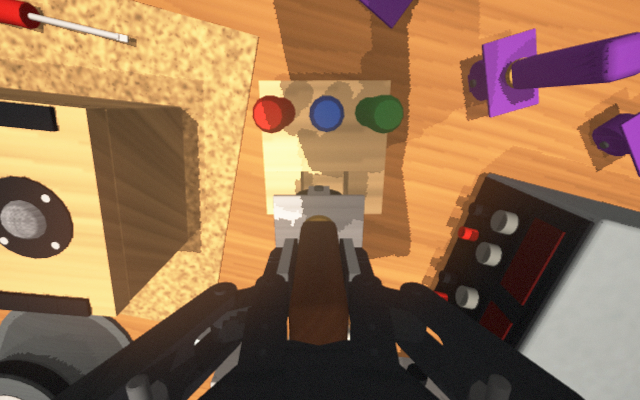

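The view shows the slot at about x 302–348 (centre about 325) and the fork and wheel at about 302–336 (centre about 319). So the roller was held near the slot's −y wall, which matches the +4 N side force at the grip. I'll shift about 3.5 mm in +y and lower.

```bash
python3 -m inch '[{"dx":0.002,"dy":0.02,"dz":0,"rx":0,"ry":0,"rz":0},{"dx":0.002,"dy":0.02,"dz":0.1,"rx":0,"ry":0,"rz":0},{"dx":0.002,"dy":0.02,"dz":0.18,"rx":0,"ry":0,"rz":0},{"dx":0.002,"dy":0.02,"dz":0.22,"rx":0,"ry":0,"rz":0}]'
python3 -c "
from h import *
go([.4723,.3215,.1125],-2.891)"
```

```text
time: 13.55
ee_pos: [0.4715, 0.3229, 0.1484]
ee_rot: [3.141, 0.001, -2.892]
ft_force: [-0.3, -0.3, -4.0]
opening: 0.0235
grasp_force: 61.1
shift [-0.0022 -0.008   0.1794] turn [ 0.0001  0.0003 -0.0003]
```

```bash
python3 -m inch '[{"dx":-0.002,"dy":-0.004,"dz":0.06,"rx":0,"ry":0,"rz":0},{"dx":-0.002,"dy":-0.004,"dz":0.11,"rx":0,"ry":0,"rz":0},{"dx":-0.002,"dy":-0.004,"dz":0.15,"rx":0,"ry":0,"rz":0},{"dx":-0.002,"dy":-0.004,"dz":0.17,"rx":0,"ry":0,"rz":0},{"dx":-0.002,"dy":-0.004,"dz":0.17,"rx":0,"ry":0,"rz":0}]'
```

```text
time: 14.05
ee_pos: [0.4718, 0.3219, 0.1138]
ee_rot: [-3.141, -0.001, -2.892]
ft_force: [1.2, -0.7, -3.5]
opening: 0.0236
grasp_force: 61.1
```

```bash
python3 -m inch '[{"dx":0,"dy":0,"dz":0.008,"rx":0,"ry":0,"rz":0},{"dx":0,"dy":0,"dz":0.008,"rx":0,"ry":0,"rz":0},{"dx":0,"dy":0,"dz":0.008,"rx":0,"ry":0,"rz":0}]'
python3 -m inch '[{"dx":0,"dy":0,"dz":0,"rx":0,"ry":0,"rz":0},{"dx":0,"dy":0,"dz":0,"rx":0,"ry":0,"rz":0},{"dx":0,"dy":0,"dz":0,"rx":0,"ry":0,"rz":0},{"dx":0,"dy":0,"dz":0,"rx":0,"ry":0,"rz":0},{"dx":0,"dy":0,"dz":0,"rx":0,"ry":0,"rz":0},{"dx":0,"dy":0,"dz":0,"rx":0,"ry":0,"rz":0},{"dx":0,"dy":0,"dz":0,"rx":0,"ry":0,"rz":0},{"dx":0,"dy":0,"dz":0,"rx":0,"ry":0,"rz":0}]' 1
```

```text
time: 14.35
ee_pos: [0.4721, 0.3221, 0.113]
ee_rot: [3.141, 0.0, -2.892]
ft_force: [-0.4, 0.9, -3.5]
opening: 0.0232
grasp_force: 61.1
time: 15.15
ee_pos: [0.472, 0.322, 0.1126]
ee_rot: [-3.142, -0.0, -2.892]
ft_force: [-0.2, 0.3, 0.4]
opening: 0.0852
grasp_force: 0.0
```

Released. I'll go straight up, clear of the block, then look.

```bash
python3 -m inch '[{"dx":0,"dy":0,"dz":-0.15,"rx":0,"ry":0,"rz":0},{"dx":0,"dy":0,"dz":-0.4,"rx":0,"ry":0,"rz":0},{"dx":0,"dy":0,"dz":-0.65,"rx":0,"ry":0,"rz":0},{"dx":0,"dy":0,"dz":-0.9,"rx":0,"ry":0,"rz":0},{"dx":0,"dy":0,"dz":-1,"rx":0,"ry":0,"rz":0},{"dx":0,"dy":0,"dz":-1,"rx":0,"ry":0,"rz":0},{"dx":0,"dy":0,"dz":-1,"rx":0,"ry":0,"rz":0}]'
python3 - <<'E'
from h import *
w=cams.capture("wrist");t=cams.capture("top");s=cams.capture("side")
a=cv2.resize(w["frame"][60:300,:],(800,300)); b=cv2.resize(s["frame"][140:290,240:400],(320,300),interpolation=cv2.INTER_CUBIC); d=cv2.resize(t["frame"][130:215,290:395],(480,300),interpolation=cv2.INTER_CUBIC)
save("end",np.vstack([a,np.hstack([b,d])]))
E
```

```text
time: 15.85
ee_pos: [0.472, 0.322, 0.3123]
ee_rot: [3.142, 0.0, -2.892]
ft_force: [0.6, -0.7, -1.1]
opening: 0.0858
grasp_force: 0.0
```

View pics/end.png

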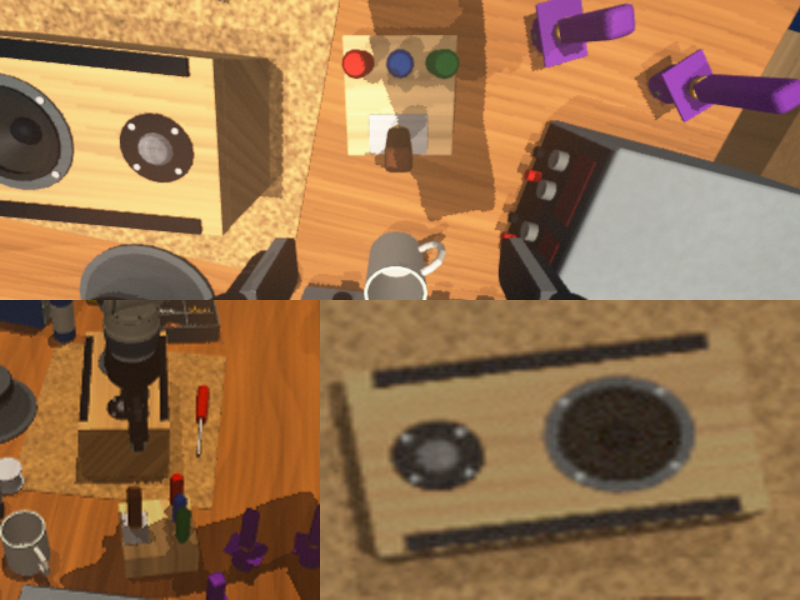

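The roller stands upright in its slot, with its plate flat on the block (wrist strip, around (398,140)). The far strip looks even along its length, and the bystanders are where they were. Handing in.

```bash
python3 -c "
from station import ticket
print(ticket.hand_in())"
```

```text
the job is handed in; nothing more can be done
None
```

The far trim strip was rolled over its whole length in both directions at about 25 N, with the roller staying level at the home height. The roller is back upright in its slot and released, and the job is handed in at about 16 s; no verdict was returned.

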